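# Close the adjustable wrench on the gland nut and tighten it

## Task

Set the adjustable wrench flat on the round stand with its open jaws around the brass gland nut, faces along two opposite flats, and roll the wrench's worm until the moving jaw is snug on the nut; do not push the jaw itself. Then swing the wrench clockwise (seen from above) to tighten the nut until it comes up against its stop, and leave the wrench on the nut with the jaw still snug. Leave the can, the pressure gauge, the stack of can ends and the spare roll where they are.

Things in the scene. Friction and masses are not known exactly. Their poses are not given: they have to be found in the camera images.
- wrench: Loose steel adjustable wrench lying flat, worm up, 196 mm long, about 0.4 kg, head 18 mm thick. Origin on the underside, where a snugly held nut has its centre. x points out of the jaws, handle along -x (x -66 to -171 mm, 24 mm wide, 2 to 16 mm above the underside), z up. Fixed jaw's inner face at y +16 mm. Throat (bottom of the gap) at x -23, jaw tips x +24. Mass centre about x -45.
- handle_grip (a point): Point on the wrench handle at x = -88, y = 0, z = 9 mm in the wrench's frame, axes as the wrench: a good place to grip across the 24 mm width, clear of the stand when the wrench is on the nut.
- worm_top (a point): Crest of the wrench's knurled worm, at x -44, y -16, z 25 mm in the wrench frame (7 mm above the head), axes as the wrench. A roller 24 mm in diameter, 20 mm long, axle along wrench y. Press a fingertip on it with 8 to 15 N and drag it towards the jaws (+x): the jaw closes and the throat is pushed on to the nut; the other way opens. Needs about 5 N of drag, several strokes of up to 20 mm.
- jaw (a joint): Moving jaw's position in m: the opening is 0.038 minus this value. Starts between -0.002 and 0.002; snug on the 32 mm nut at about 0.006. Geared to the worm, about 1.5 mm for 10 mm of drag, range -0.002 to 0.020. It stays where the worm leaves it, but some 30 N on the jaw drives it back, so do not lean hard on the handle beyond the nut's stop.
- stand: Round dark-steel stand, fixed, 150 mm in diameter at the foot; its flat top disc, 132 mm in diameter and 40 mm above the worktable, carries the nut, and the wrench's head rests on it. Origin at the centre of its underside.
- nut_base (a point): Centre of the nut on the stand's flat top (40 mm up). Brass hexagon nut, 32 mm across flats, 37 mm across corners, from 1 to 19 mm above the stand's top; a 16 mm round stub rises from it to 30 mm. The point turns with the nut: x points to a corner, y is square to a flat (flats every 60 degrees); z up.
- gland_nut (a joint): Turn of the nut in rad, growing clockwise seen from above; starts between 0 and 0.12, firm stop at 0.75. Stiff: about 0.15 N m, some 1.5 N at the handle.
- can: Bystander: orange drink can, 66 mm in diameter, 157 mm high. Origin under its centre.
- gauge: Bystander: pressure gauge lying flat, 86x67x30 mm. Origin under its centre.
- end_stack: Bystander: low stack of can ends, 66 mm in diameter, 16 mm high. Origin under its centre.
- sleeve_roll: Bystander: grey grooved spare roll, 49 mm in diameter, 34 mm high. Origin under its centre.
- moving_jaw: The wrench's moving jaw, on its -y side; axes as the wrench. Origin on its inner face, at wrench x = 0, y = -22 mm plus the jaw joint value, z = 0 (underside). It reaches 16 mm back (-y) from there and is 18 mm thick. The open gap is wider than the 32 mm nut by 4 to 8 mm in all, so the jaws are lowered round the nut from above.

How it is judged:
By the outcome, as a careful person would: the job done as asked, in the order asked, and still so for the second after the job is handed in, with the robot touching nothing.
It also fails if it takes over 72 s, if anything falls off the work surface, if the arm or the gripper's body presses on something with over 40 N, if the wrist force passes 120 N, or if a joint passes its speed limit or range.

## Robot

A 6-joint arm with a two-finger parallel gripper is mounted at the origin on a cart in front of the work surface, level with it; the furniture and walls round the work are solid. World frame = base frame: x ahead of the robot, y to its left, z up, the work surface at z = 0. Lengths are in m, angles in rad, forces in N, time in s.
With the tool pointing down it reaches from about 0.375 to 0.975 m from the base axis. Payload 3.8 kg.
Tool frame: the origin (TCP) lies midway between the tips of the shut fingers; the grasp point (between the pads) lies env.hold_point_z behind it (env.hold_point_z is the distance from the TCP to the grasp point, in m); z points along the fingers, y is the line along which they close (so a half turn about z gives the same grasp; the last joint's range is limited). The gripper opens to 88 mm and grips with 3 to 60 N. Pads are 18 mm wide; open, the fingers measure 123 mm over their backs; the gripper's body (75 mm by 187 mm) begins 45 mm behind the grasp point.
Start: joints at [-1.371, 0.264, 1.604, -0, 1.274, -0.037], TCP at [0.158, -0.656, 0.202] pointing down, gripper open.
Joint ranges: [-2.63, 2.63], [-0.94, 2.18], [0.31, 2.57], [-1.31, 4.45], [0, 2.66], [-2.55, 2.55]. Speed limits (rad/s): [2.57, 2.57, 3.14, 3.14, 3.14, 3.14].

## Interface

Orientations are given as a unit quaternion [w, x, y, z].
In Python, from rig import env, snapshot, job, finder gives the robot as it stands.
- The arm moves only by the shell command python3 -m jog 'ROWS' [FORCE]. ROWS is a JSON object of lists of equal length, an entry for each row: "travel": the shift along the tool's x, y, z in mm, a list of three; "yaw": the turn about the tool's z in rad; "claw": the finger opening in mm, from 0 to 88.1. In form: {"travel": [[x, y, z], ...], "yaw": [yaw, ...], "claw": [claw, ...]}. A call has 1 to 5 rows; each row shifts and turns the commanded pose from where the row before left it, along the tool's axes as they then stand; what a row does not reach is not made up. A row lasts 1/10 s, in which the tool goes at most 50 mm and 8.59 degrees, less where a joint would pass 70% of its speed; a pose out of reach is approached as far as the arm can. A call with a gripper value outside its range is refused whole. The fingers move at their own pace and stop on an object; FORCE is the grip in N (left out, the last holds). Time passes only in rows, so rows that do not move let the fingers close. It gives the time, the measured TCP pose, the force, the opening and the grip force at its end, in the units of the state.
- env.sense(): the state, without advancing time (a new reading comes with each control period).
- snapshot(name): name is "scene" or "side" or "wrist"; returns a dict with "img" (480x640x3 uint8, red, green, blue), "z_map" (480x640 float32, m along the optical axis (not along the pixel's ray), 0 where there is no reading), "fov_y" (degrees; the focal length in pixels is half the picture's height over the tangent of half this angle, whatever the lens; pixels are square), "cx", "cy" (the principal point, pixels), "extrinsics" (4x4, takes a point from camera to world coordinates); the wrist camera has in their place "hand_eye" (4x4, takes a point from camera to tool coordinates, whose origin is the TCP and whose axes are the flange's). Camera axes: x right, y down, z forward; pixel columns grow to the right and rows downward; lengths in m; the calibration is good to about 2 mm. A picture is of the moment at which its call begins: read the wrist's pose just before it.
- job.finish_job(): hands the job in; it is judged then, once.
Trained networks look in the newest picture that a camera, given by its name, has taken for a name from the list of things; names that differ only in an ending like _2 or _b are one class to them, and where a whole thing is asked for, a point or a joint stands for the part that bears it (a point fixed in the world has none). Each returns a list of dicts, best first, with "confidence" (0 to 1); they miss things now and then, are a little off and sometimes report something else, mostly with a low value. They report only what shows in the picture. A call takes as long as a camera call.
- finder.regions_of(thing, camera): "region" (480x640 bool, what is visible of it) and "bbox" ([centre column, centre row, width, height] in pixels, round what is visible of it).
The state is a dict: "clock": time; "joint_positions": joint angles; "qvel": joint speeds; "tau": joint torques, N m; "eef_pos": TCP position; "ee_rot": TCP orientation; "contact_force": force on the tool from outside, world axes, zero at the start; "ft_torque": the same for the moment, N m; "finger_gap": finger opening in m; "grasp_force": force on a finger pad.
Only numpy, scipy, OpenCV 4.12 (cv2) and the standard library are available. Lean on these libraries where they do the work, as an engineer would, in place of code of your own. Each camera call takes 0.05 s, during which the arm holds its last target. There are 200 camera calls.

## Working session

There is one attempt and no reset: what is moved stays moved. The work goes in short steps, Python scripts to look and compute and a shell command to move; the robot and the scene stay as the last step left them, time stands still between calls to the robot, and variables do not carry over. Pictures are saved under pics/ and viewed, at most 10 in all, crops included, and the job is handed in when it is done.

```bash
ls; mkdir -p pics; cat > h.py <<'E'
import numpy as np, cv2
from rig import env, snapshot, job, finder
from scipy.spatial.transform import Rotation as R
def tool():
    s=env.sense(); q=s["ee_rot"]; T=np.eye(4)
    T[:3,:3]=R.from_quat([q[1],q[2],q[3],q[0]]).as_matrix(); T[:3,3]=s["eef_pos"]; return T
def snap(n):
    T=tool(); d=snapshot(n)
    d["E"]=T@d["hand_eye"] if n=="wrist" else np.array(d["extrinsics"])
    z=d["z_map"]; f=240/np.tan(np.radians(d["fov_y"])/2); v,u=np.mgrid[:480,:640]
    P=np.stack([(u-d["cx"])/f*z,(v-d["cy"])/f*z,z],-1)
    d["P"]=P@d["E"][:3,:3].T+d["E"][:3,3]; d["f"]=f; return d
def save(d,n): cv2.imwrite("pics/"+n,cv2.cvtColor(d["img"],cv2.COLOR_RGB2BGR))
E
python3 - <<'E'
from h import *
np.set_printoptions(precision=4,suppress=True)
print(env.hold_point_z, env.sense()); print(tool())
for c in ["scene","side"]:
    d=snap(c); save(d,c+"0.png"); print(c,d["fov_y"],d["E"])
    for t in ["wrench","stand","nut_base","worm_top","moving_jaw","can","gauge","end_stack","sleeve_roll"]:
        for r in finder.regions_of(t,c)[:2]:
            m=r["region"]&(d["z_map"]>0); p=d["P"][m]
            if len(p): print(t,round(r["confidence"],2),np.round(r["bbox"]),np.median(p,0),p.min(0),p.max(0))
E
```

```text
pics
0.0187 {'clock': 0.0, 'joint_positions': array([-1.3709,  0.2648,  1.6054,  0.    ,  1.2737, -0.0369]), 'qvel': array([-0.0002,  0.001 ,  0.0012,  0.0018,  0.0011, -0.0001]), 'tau': array([ -0.0006, -50.2117, -35.6881,   0.0726,   0.0292,  -0.0002]), 'eef_pos': array([ 0.1582, -0.6554,  0.2007]), 'ee_rot': array([-0.0011,  0.993 ,  0.1181, -0.0001]), 'contact_force': array([0.477 , 1.117 , 1.2372]), 'ft_torque': array([-0.0108, -0.0003,  0.0249]), 'grasp_force': 0.0, 'finger_gap': 0.08797016287641987}
[[ 0.9721  0.2346 -0.0004  0.1582]
 [ 0.2346 -0.9721  0.0022 -0.6554]
 [ 0.0001 -0.0022 -1.      0.2007]
 [ 0.      0.      0.      1.    ]]
scene 44.86297413128733 [[-0.7538 -0.2601  0.6035 -0.1569]
 [-0.657   0.2852 -0.6978  0.7544]
 [ 0.0093 -0.9225 -0.3859  0.5015]
 [ 0.      0.      0.      1.    ]]
wrench 0.6 [380. 253.  90.  20.] [ 0.5125 -0.1647  0.0147] [ 0.4099 -0.2347 -0.0018] [ 0.598  -0.101   0.0275]
wrench 0.59 [406. 224.  34.  19.] [ 0.561  -0.3492  0.0236] [ 0.5362 -0.5214 -0.0308] [ 0.6552 -0.3208  0.034 ]
stand 0.6 [279. 291.  82.  56.] [0.5123 0.1153 0.039 ] [ 0.
[... 1705 characters left out ...]
049 -0.0001] [ 0.5972 -0.1476  0.0214]
moving_jaw 0.73 [302. 230.  22.  12.] [ 0.5772 -0.1615  0.0146] [ 0.5555 -0.189  -0.001 ] [ 0.6005 -0.1476  0.0214]
can 0.96 [277. 349.  51. 102.] [0.5874 0.2883 0.11  ] [ 0.5561  0.0604 -0.0006] [0.6494 0.2985 0.1585]
can 0.19 [351. 187.  26.  13.] [ 0.4572 -0.3584  0.0151] [ 0.4254 -0.4322 -0.0013] [ 0.4877 -0.3328  0.0197]
gauge 0.89 [308. 186.  30.  24.] [ 0.5725 -0.3454  0.0269] [ 0.5366 -0.3987  0.0032] [ 0.6046 -0.3216  0.0338]
end_stack 0.55 [352. 188.  28.  16.] [ 0.4571 -0.3582  0.0151] [ 0.4254 -0.4008  0.0023] [ 0.4877 -0.3328  0.0197]
sleeve_roll 0.62 [373. 392.  34.  32.] [0.442  0.2817 0.0248] [0.4148 0.2309 0.0006] [0.4652 0.2977 0.0381]
```

```bash
python3 - <<'E'
import cv2
a=cv2.imread("pics/side0.png")[150:420,180:500]
cv2.imwrite("pics/side0c.png",cv2.resize(a,None,fx=2.2,fy=2.2,interpolation=cv2.INTER_CUBIC))
E
python3 -m jog '{"travel": [[37,-33,-8],[37,-33,-8],[37,-33,-8],[37,-33,-8],[37,-33,-8]], "yaw": [0,0,0,0,0], "claw": [88,88,88,88,88]}'; python3 -m jog '{"travel": [[37,-33,-8],[37,-33,-8],[37,-33,-8],[37,-33,-8],[37,-33,-8]], "yaw": [0,0,0,0,0], "claw": [88,88,88,88,88]}'
```

```text
clock: 1.5
eef_pos: [0.2996, -0.4516, 0.2423]
ee_rot: [0.0, 0.993, 0.118, 0.0]
contact_force: [1.1, 0.0, 0.7]
finger_gap: 0.0881
grasp_force: 0.0
clock: 2.0
eef_pos: [0.4402, -0.2486, 0.2824]
ee_rot: [0.0, 0.993, 0.118, 0.0]
contact_force: [0.1, -0.5, 1.3]
finger_gap: 0.0881
grasp_force: 0.0
```

View pics/side0c.png

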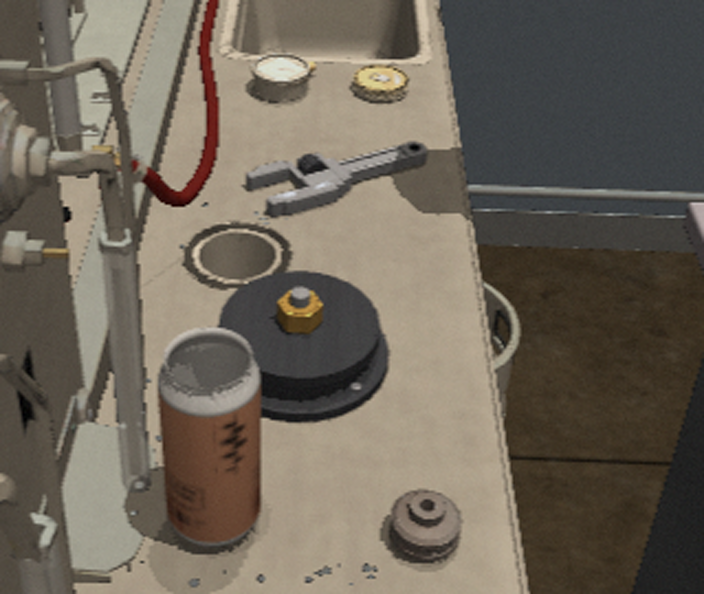

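```bash
python3 -m jog '{"travel": [[18,-25,-10],[18,-25,0]], "yaw": [0,0], "claw": [88,88]}'; python3 - <<'E'
from h import *
np.set_printoptions(precision=4,suppress=True)
d=snap("wrist"); save(d,"w1.png"); print(d["hand_eye"],d["fov_y"])
P=d["P"]
for t in ["wrench","handle_grip","worm_top","moving_jaw"]:
    for r in finder.regions_of(t,"wrist")[:2]:
        m=r["region"]&(d["z_map"]>0); p=P[m]
        if len(p): print(t,round(r["confidence"],2),np.round(r["bbox"]),np.median(p,0),p.min(0),p.max(0))
# rectified top view of points above the table
m=(P[...,2]>.006)&(P[...,2]<.06)&(d["z_map"]>0)
np.save("w1.npy",P[m]); p=P[m]; print(len(p),p.min(0),p.max(0))
im=np.zeros((500,640),np.uint8); u=((p[:,0]-.38)*2500).astype(int); v=((-.06-p[:,1])*2500).astype(int)
k=(u>=0)&(u<640)&(v>=0)&(v<500); im[v[k],u[k]]=np.clip(p[k,2]*8000,0,255); im=cv2.dilate(im,np.ones((3,3)))
cv2.imwrite("pics/top1.png",im)
E
```

```text
clock: 2.2
eef_pos: [0.4641, -0.1919, 0.2936]
ee_rot: [0.001, 0.993, 0.119, 0.001]
contact_force: [1.3, 0.0, 0.1]
finger_gap: 0.0883
grasp_force: 0.0
[[-0.0007 -0.9639 -0.2662  0.0688]
 [ 1.     -0.0008  0.0002 -0.001 ]
 [-0.0004 -0.2662  0.9639 -0.1829]
 [ 0.      0.      0.      1.    ]] 67.59453515910708
wrench 0.63 [297. 164.  74. 160.] [ 0.5201 -0.1705  0.0172] [ 0.4092 -0.2283 -0.0037] [ 0.5966 -0.1015  0.028 ]
handle_grip 0.64 [301. 161.  75. 156.] [ 0.5203 -0.17    0.0171] [ 0.4092 -0.2289 -0.0037] [ 0.5997 -0.1015  0.028 ]
handle_grip 0.23 [312. 109.  23.  49.] [ 0.5687 -0.1666  0.0173] [ 0.5392 -0.1837 -0.0014] [ 0.5966 -0.1483  0.0204]
worm_top 0.66 [300. 165.  75. 158.] [ 0.5194 -0.1702  0.0172] [ 0.4129 -0.2307 -0.0037] [ 0.5958 -0.1037  0.028 ]
moving_jaw 0.91 [316. 103.  20.  40.] [ 0.5747 -0.1659  0.0179] [ 0.5554 -0.181  -0.0014] [ 0.5958 -0.1504  0.0204]
41253 [ 0.0653 -0.5533  0.006 ] [0.7235 0.159  0.06  ]
```

View pics/w1.png

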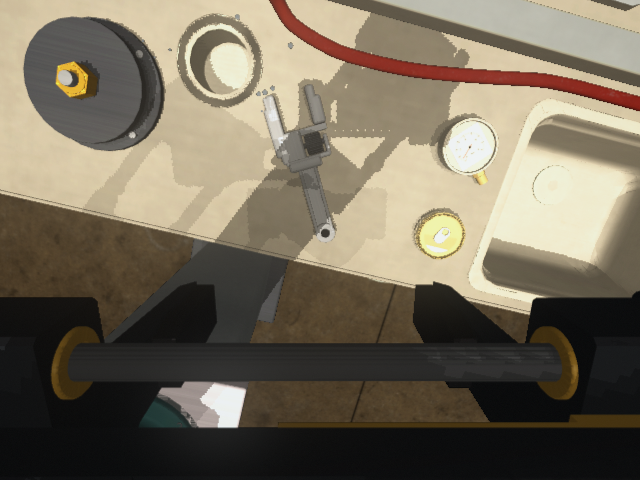

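View pics/top1.png

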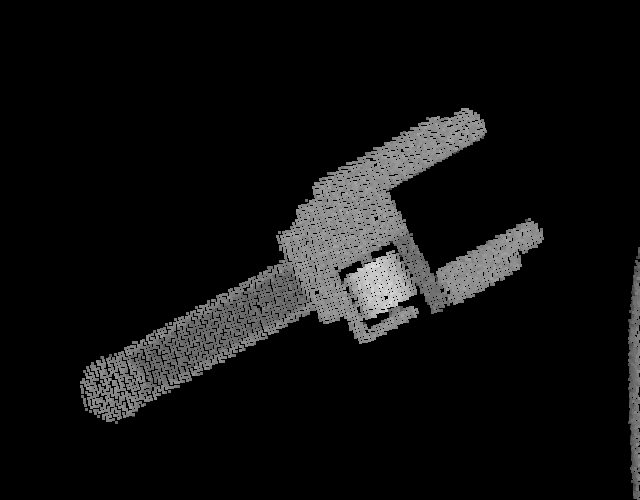

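```bash
cat >> h.py <<'E'
from scipy.optimize import minimize
def wrench_fit(p, z0, yaw0):
    "p: points of the wrench in world; z0 underside height. returns origin xy, yaw"
    z=p[:,2]-z0; p=p[(z>.006)&(z<.035)]
    yaw=yaw0
    for _ in range(6):
        c,s=np.cos(yaw),np.sin(yaw); x=p[:,0]*c+p[:,1]*s; y=-p[:,0]*s+p[:,1]*c
        xe=np.percentile(x,.3)          # handle end, x=-172
        h=(x>xe+.012)&(x<xe+.09)
        b=np.linspace(xe+.012,xe+.09,14); mid=[]; xs=[]; w=[]
        for a0,a1 in zip(b[:-1],b[1:]):
            k=(x>=a0)&(x<a1)
            if k.sum()>8:
                lo,hi=np.percentile(y[k],[2,98]); mid.append((lo+hi)/2); xs.append((a0+a1)/2); w.append(hi-lo)
        f=np.polyfit(xs,mid,1); yaw+=np.arctan(f[0])
    yc=np.mean(mid); xo=xe+.172
    j=(x>xo+.002)&(x<xo+.018)&(y>yc); jin=np.percentile(y[j],3)-yc if j.any() else np.nan
    k=(x>xo+.002)&(x<xo+.018)&(y<yc); jm=np.percentile(y[k],97)-yc if k.any() else np.nan
    print("widths",np.mean(w),"xlen",np.percentile(x,99.7)-xe,"fixed face",jin,"moving face",jm)
    return np.array([xo*c-yc*s, xo*s+yc*c]),yaw
def hexfit(d,c0,zlo=.05,zhi=.0625):
    P=d["P"]; m=(d["z_map"]>0)&(np.hypot(P[...,0]-c0[0],P[...,1]-c0[1])<.03)&(P[...,2]>zlo)&(P[...,2]<zhi)
    hull=cv2.convexHull((P[m][:,:2]*1e4).astype(np.int32)) 
    q=P[m][:,:2]
    best=None
    for a in np.radians(np.arange(0,60,.5)):
        ext=[]; 
        for k in range(3):
            n=np.array([-np.sin(a+k*np.pi/3),np.cos(a+k*np.pi/3)]); t=q@n; lo,hi=np.percentile(t,[1,99]); ext.append((n,lo,hi))
        e=sum(h-l for _,l,h in ext)
        if best is None or e<best[0]:
            N=np.array([x[0] for x in ext]); b=np.array([(x[1]+x[2])/2 for x in ext])
            best=(e,np.degrees(a),np.linalg.lstsq(N,b,rcond=None)[0],[x[2]-x[1] for x in ext])
    print("nut n",m.sum(),"corner deg",best[1],"c",best[2],"widths",np.round(best[3],4),"z",np.median(P[m][:,2])); return best
E
python3 - <<'E'
from h import *
np.set_printoptions(precision=4,suppress=True)
p=np.load("w1.npy"); p=p[(p[:,0]>.4)&(p[:,0]<.62)&(p[:,1]<-.09)&(p[:,1]>-.25)]
o,y=wrench_fit(p,0,.5); print(o,np.degrees(y),"z handle/head",np.percentile(p[:,2],[20,60,99]))
c,s=np.cos(y),np.sin(y); g=o+np.array([[c,-s],[s,c]])@[-.085,0]
T=tool(); tx=np.degrees(np.arctan2(T[1,0],T[0,0])); print("grip",g,"tool yaw",tx)
R2=R.from_euler('z',y).as_matrix(); 
wt=o+R2[:2,:2]@[-.044,-.016]; print("worm",wt, p[p[:,2]>.022].mean(0))
for cam in ["wrist","scene","side"]:
    d=snap(cam); hexfit(d,[.532,.098])
    P=d["P"]; m=(d["z_map"]>0)&(abs(P[...,2]-.07)<.004)&(np.hypot(P[...,0]-.53,P[...,1]-.1)<.03); print("stub",P[m].mean(0),m.sum())
    m=(d["z_map"]>0)&(abs(P[...,2]-.04)<.003)&(np.hypot(P[...,0]-.53,P[...,1]-.1)<.08); q=(P[m][:,:2]*1e5).astype(np.int32); (cc,r)=cv2.minEnclosingCircle(q); print("disc",np.array(cc)/1e5,r/1e5)
dl=np.r_[g,0]-np.r_[T[:2,3],0]; print("tool delta",T[:3,:3].T@dl)
E
```

```text
widths 0.0229264305614156 xlen 0.1902340381442154 fixed face 0.016085327683410422 moving face -0.02182098981360453
[ 0.5663 -0.1369] 29.093802532429 z handle/head [0.0144 0.0177 0.0253]
grip [ 0.492  -0.1783] tool yaw 13.594415035191936
worm [ 0.5356 -0.1723] [ 0.5323 -0.1741  0.0243]
nut n 764 corner deg 57.5 c [0.5352 0.0931] widths [0.0317 0.0316 0.0325] z 0.0592131770228444
stub [0.5352 0.0919 0.07  ] 225
disc [0.5352 0.0936] 0.0664698046875
nut n 175 corner deg 51.0 c [0.5325 0.0951] widths [0.0307 0.0316 0.0333] z 0.05869015483182122
stub [0.5329 0.0952 0.0697] 43
disc [0.5336 0.0936] 0.068997880859375
nut n 208 corner deg 57.00000000000001 c [0.5354 0.0942] widths [0.0327 0.0319 0.032 ] z 0.05925413044411437
stub [0.5355 0.0946 0.0703] 57
disc [0.5339 0.093 ] 0.0672317138671875
tool delta [ 0.0325 -0.008  -0.    ]
```

```bash
python3 -m jog '{"travel": [[27,-6,40],[0,0,50],[0,0,50],[0,0,50],[0,0,40]], "yaw": [0,-0.135,-0.135,0,0], "claw": [70,60,60,60,60]}' 50; python3 -m jog '{"travel": [[0,0,30],[0,0,20],[0,0,5],[0,0,2],[0,0,0]], "yaw": [0,0,0,0,0], "claw": [60,60,60,60,60]}'
```

```text
clock: 3.1
eef_pos: [0.4856, -0.1816, 0.0586]
ee_rot: [-0.001, 0.968, 0.25, -0.001]
contact_force: [-0.0, 0.4, -0.0]
finger_gap: 0.0598
grasp_force: 0.0
clock: 3.6
eef_pos: [0.4882, -0.182, 0.0056]
ee_rot: [0.0, 0.968, 0.25, 0.001]
contact_force: [-0.6, -0.2, -0.4]
finger_gap: 0.06
grasp_force: 0.0
```

```bash
python3 -m jog '{"travel": [[0,0,1.5],[0,0,0],[0,0,0],[0,0,0],[0,0,0]], "yaw": [0,0,0,0,0], "claw": [60,15,15,15,15]}' 50;  python3 -m jog '{"travel": [[0,0,0],[0,0,-20],[0,0,-30],[0,0,-40],[0,0,-20]], "yaw": [0,0,0,0,0], "claw": [15,15,15,15,15]}'
```

```text
clock: 4.1
eef_pos: [0.4876, -0.1811, 0.0034]
ee_rot: [0.0, 0.968, 0.251, 0.0]
contact_force: [0.2, 0.3, -0.1]
finger_gap: 0.0301
grasp_force: 0.0
clock: 4.6
eef_pos: [0.4892, -0.1818, 0.1165]
ee_rot: [0.001, 0.968, 0.251, 0.002]
contact_force: [1.1, -0.2, -0.1]
finger_gap: 0.0152
grasp_force: 0.0
```

```bash
python3 -m jog '{"travel": [[0,0,-20],[0,0,-40],[0,0,0],[0,0,0],[0,0,0]], "yaw": [0,0,0,0,0], "claw": [50,50,50,50,50]}' 50; cat > look.py <<'E'
from h import *
import sys
np.set_printoptions(precision=4,suppress=True)
z0=float(sys.argv[1]); y0=np.radians(float(sys.argv[2])); d=snap("wrist"); save(d,sys.argv[3]); P=d["P"]; T=tool()
m=(P[...,2]>z0+.006)&(P[...,2]<z0+.032)&(d["z_map"]>0); c,s=np.cos(y0),np.sin(y0)
dx=P[...,0]-T[0,3]; dy=P[...,1]-T[1,3]; a=dx*c+dy*s; b=-dx*s+dy*c
m&=(a>-.11)&(a<.13)&(abs(b)<.05)
p=P[m]; o,y=wrench_fit(p,z0,y0)
c,s=np.cos(y),np.sin(y); x=(p[:,0]-o[0])*c+(p[:,1]-o[1])*s; w=(p[:,2]-z0>.021); print("worm in fit frame",x[w].mean(), (-(p[w,0]-o[0])*s+(p[w,1]-o[1])*c).mean(),w.sum())
print("origin",o,np.degrees(y),"zpct",np.percentile(p[:,2],[5,20,60,99]),"tool",T[:3,3],np.degrees(np.arctan2(T[1,0],T[0,0])))
E
python3 look.py 0 29 w2.png
```

```text
clock: 5.1
eef_pos: [0.4866, -0.1808, 0.172]
ee_rot: [-0.001, 0.968, 0.251, -0.001]
contact_force: [0.3, -0.2, 0.1]
finger_gap: 0.0498
grasp_force: 0.0
widths 0.022955370295813085 xlen 0.19009119449097567 fixed face 0.016638667912798777 moving face -0.021128792708715816
worm in fit frame -0.04795653732948913 -0.015764485583160535 421
origin [ 0.5671 -0.1369] 28.82371807073204 zpct [0.0128 0.0145 0.0178 0.0252] tool [ 0.4864 -0.1807  0.1715] 29.040490058649166
```

View pics/w2.png

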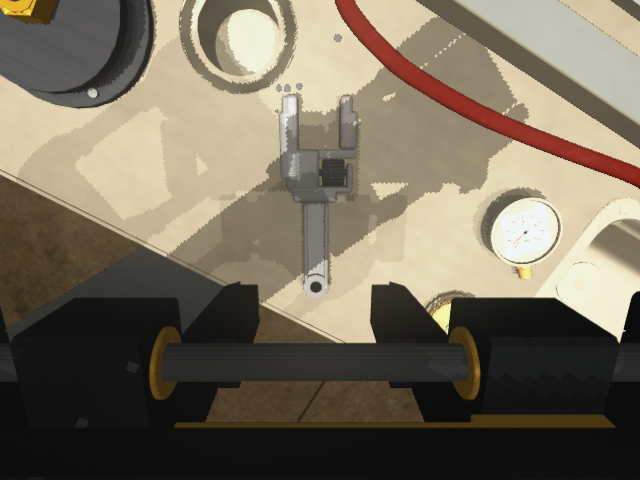

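```bash
python3 -m jog '{"travel": [[2,0,50],[0,0,50],[0,0,45],[0,0,20],[0,0,3]], "yaw": [0,0,0,0,0], "claw": [40,40,40,40,36]}' 55; python3 -m jog '{"travel": [[0,0,0],[0,0,0],[0,0,0],[0,0,0],[0,0,0]], "yaw": [0,0,0,0,0], "claw": [15,15,15,15,15]}' 55
```

```text
clock: 5.65
eef_pos: [0.4843, -0.1781, 0.0]
ee_rot: [-0.003, 0.968, 0.251, -0.004]
contact_force: [0.3, -0.6, -0.2]
finger_gap: 0.0362
grasp_force: 0.0
clock: 6.15
eef_pos: [0.4901, -0.1805, 0.0064]
ee_rot: [0.001, 0.968, 0.251, 0.001]
contact_force: [-0.2, -0.4, 0.1]
finger_gap: 0.0151
grasp_force: 0.0
```

```bash
python3 - <<'E'
from h import *
d=snap("wrist"); save(d,"w3.png"); s=env.sense(); print(s["finger_gap"],s["grasp_force"],s["eef_pos"],s["contact_force"])
E
```

```text
0.0145458300096112 0.0 [ 0.48984644 -0.18044554  0.00609834] [ 0.41768142 -0.32145048 -0.68571103]
```

View pics/w3.png

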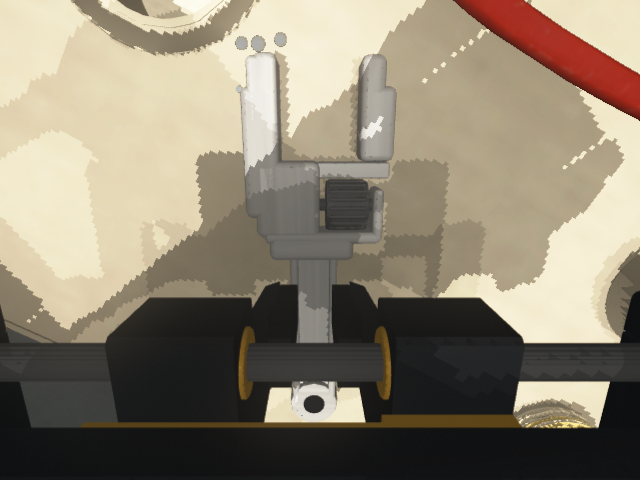

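```bash
python3 -m jog '{"travel": [[0,0,2],[0,0,0],[0,0,0],[0,0,0]], "yaw": [0,0,0,0], "claw": [0,0,0,0]}' 55
```

```text
clock: 6.6
eef_pos: [0.4892, -0.1801, 0.0031]
ee_rot: [-0.0, 0.968, 0.251, -0.0]
contact_force: [-0.2, 0.9, 0.0]
finger_gap: 0.0003
grasp_force: 0.0
```

```bash
python3 - <<'E'
from h import *
np.set_printoptions(precision=4,suppress=True)
d=snap("wrist"); save(d,"w4.png"); T=tool(); C=(d["P"]-T[:3,3])@T[:3,:3]
for r in (275,285,295,305,320,335):
    print(r,[(c,tuple(np.round(C[r,c]*1000).astype(int))) for c in (275,285,295,305,315,325,335,345)])
E
```

```text
275 [(275, (np.int64(-1), np.int64(-23), np.int64(4))), (285, (np.int64(-1), np.int64(-17), np.int64(2))), (295, (np.int64(5), np.int64(-11), np.int64(-13))), (305, (np.int64(4), np.int64(-6), np.int64(-10))), (315, (np.int64(4), np.int64(-1), np.int64(-10))), (325, (np.int64(4), np.int64(5), np.int64(-10))), (335, (np.int64(5), np.int64(10), np.int64(-13))), (345, (np.int64(-1), np.int64(16), np.int64(4)))]
285 [(275, (np.int64(-7), np.int64(-23), np.int64(3))), (285, (np.int64(11), np.int64(-13), np.int64(-41))), (295, (np.int64(11), np.int64(-9), np.int64(-41))), (305, (np.int64(10), np.int64(-5), np.int64(-37))), (315, (np.int64(10), np.int64(-1), np.int64(-38))), (325, (np.int64(10), np.int64(4), np.int64(-38))), (335, (np.int64(11), np.int64(8), np.int64(-41))), (345, (np.int64(11), np.int64(12), np.int64(-41)))]
295 [(275, (np.int64(-13), np.int64(-23), np.int64(4))), (285, (np.int64(12), np.int64(-12), np.int64(-52))), (295, (np.int64(12), np.int64(-8), np.int64(-52))), (305, (np.int64(10), np.int64(-5), np.int64(-48))), (315, (np.int64(9), np.int64(-1), np.int64(-46))), (325
[... 709 characters left out ...]
4(-8), np.int64(-70))), (305, (np.int64(9), np.int64(-4), np.int64(-69))), (315, (np.int64(-2), np.int64(-1), np.int64(-47))), (325, (np.int64(10), np.int64(3), np.int64(-70))), (335, (np.int64(10), np.int64(6), np.int64(-70))), (345, (np.int64(12), np.int64(9), np.int64(-73)))]
335 [(275, (np.int64(33), np.int64(-8), np.int64(-121))), (285, (np.int64(27), np.int64(-8), np.int64(-110))), (295, (np.int64(10), np.int64(-7), np.int64(-80))), (305, (np.int64(10), np.int64(-4), np.int64(-80))), (315, (np.int64(-8), np.int64(-1), np.int64(-49))), (325, (np.int64(10), np.int64(3), np.int64(-80))), (335, (np.int64(10), np.int64(6), np.int64(-80))), (345, (np.int64(29), np.int64(6), np.int64(-112)))]
```

View pics/w4.png

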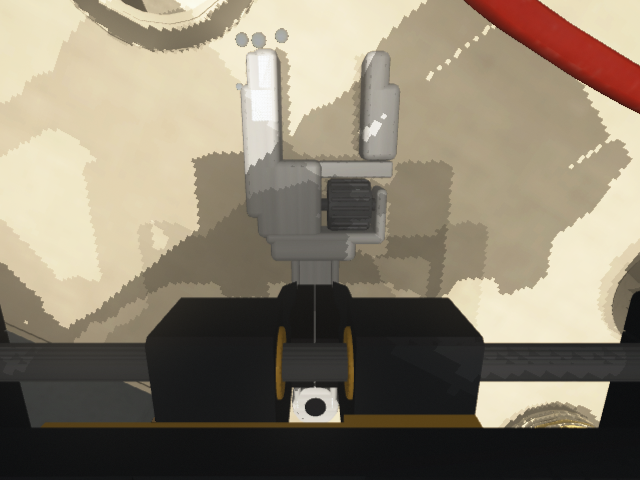

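```bash
python3 -m jog '{"travel": [[0,0,0],[0,0,0],[0,0,0],[0,0,0]], "yaw": [0,0,0,0], "claw": [44,44,44,44]}' 55; python3 - <<'E'
from h import *
np.set_printoptions(precision=1,suppress=True)
d=snap("wrist"); T=tool(); C=(d["P"]-T[:3,3])@T[:3,:3]*1000
f=(d["z_map"]>0)&(C[...,2]<-18)&(abs(C[...,0])<25)&(C[...,2]>-90)&(abs(C[...,1])>14)&(abs(C[...,1])<45)
p=C[f]; print(len(p),p.min(0),p.max(0)); 
for c in (240,250,260,370,380):
    print(c,[C[r,c].tolist() for r in range(270,296,3)])
s=env.sense(); q=s["joint_positions"]; print(s["eef_pos"],q, s["finger_gap"])
E
```

```text
clock: 7.05
eef_pos: [0.4892, -0.1802, 0.0032]
ee_rot: [0.0, 0.968, 0.251, 0.0]
contact_force: [0.1, -0.6, -1.3]
finger_gap: 0.0302
grasp_force: 0.0
6409 [-10.1 -32.4 -90. ] [ 12.4  30.7 -35.4]
240 [[2.1771264381004443, -41.63829484093345, 2.9324308819303426], [0.20260288700288717, -41.86967646191302, 3.539337741937058], [-1.3755898263421966, -41.85975651515259, 3.047567514097757], [-3.5258460302540655, -42.17620135216605, 4.031689553911748], [-4.571834290600828, -41.863578518629446, 2.171484012283126], [-6.573829765804747, -42.08575439179403, 2.7245461937998328], [-8.202496949982624, -42.09933795150322, 2.336465578355252], [-10.380800055371678, -42.400045940913415, 3.2338403638359767], [-12.435821784583691, -42.62558990178051, 3.7889350974864215]]
250 [[2.039414660595592, -36.21619177071402, 3.302958459876237], [0.023375588928049536, -36.43635780068273, 4.012716487059892], [-0.9131387231904036, -36.10241366922426, 1.8149734381217242], [-3.2717410199652908, -36.48432579164975, 3.365733822279514], [-5.185687207287285, -36.63530392319325, 3.7032737631813895], [11.260168642223327, -28.1
[... 1270 characters left out ...]
58968741534575], [9.6918218838556, 21.973533048696943, -47.00640183934791]]
380 [[2.093115381329658, 35.279076137954966, 2.9960823444533533], [0.3024308542861937, 35.38401649800617, 3.102400884035202], [-1.3308301690690465, 35.40310735778858, 2.766210960867134], [-3.519993953888867, 35.701094488136924, 3.8554861481072216], [-4.846791331366358, 35.561466507263155, 2.7053776855101574], [11.365546254432518, 26.975011700401744, -41.42617750543757], [11.104350136617429, 26.51978060061097, -44.07066214595164], [11.852120688060374, 25.61663615066399, -48.97288410079581], [11.458558336170451, 25.266623740345388, -51.0585510642709]]
[ 0.5 -0.2  0. ] [-0.4  0.2  2.1 -0.   0.9  0.7] 0.03421892071212646
```

```bash
python3 -m jog '{"travel": [[0,0,0],[0,0,10],[0,0,10],[0,0,6],[0,0,0]], "yaw": [0,0,0,0,0], "claw": [44,44,44,44,44]}' 55; python3 - <<'E'
from h import *
np.set_printoptions(precision=1,suppress=True)
d=snap("wrist"); T=tool(); C=(d["P"]-T[:3,3])@T[:3,:3]*1000
f=(d["z_map"]>0)&(C[...,2]<-28)&(abs(C[...,0])<25)&(C[...,2]>-90)&(abs(C[...,1])>17)&(abs(C[...,1])<45)
p=C[f]; print(len(p),np.percentile(p,99.5,axis=0)); t=C[200:270,150:220][...,2]; print("table tool z",np.median(t)); s=env.sense(); print(s["eef_pos"]*1000,s["contact_force"],s["finger_gap"])
E
```

```text
clock: 7.6
eef_pos: [0.4876, -0.1795, -0.0246]
ee_rot: [-0.001, 0.968, 0.251, -0.001]
contact_force: [-0.4, 0.6, 0.1]
finger_gap: 0.0438
grasp_force: 0.0
7745 [ 24.7  36.4 -36.5]
table tool z -23.87094829412194
[ 488.2 -179.8  -23.9] [ 0.   0.5 -1. ] 0.044081508999875
```

```bash
python3 -m jog '{"travel": [[0,0,5],[0,0,3],[0,0,0],[0,0,0],[0,0,0]], "yaw": [0,0,0,0,0], "claw": [36,26,16,10,10]}' 55; python3 -m jog '{"travel": [[0,0,0],[0,0,0]], "yaw": [0,0], "claw": [10,10]}'
```

```text
clock: 8.15
eef_pos: [0.489, -0.1801, -0.031]
ee_rot: [-0.0, 0.968, 0.251, -0.0]
contact_force: [0.2, 0.4, -3.5]
finger_gap: 0.0234
grasp_force: 55.0
clock: 8.35
eef_pos: [0.489, -0.1801, -0.0309]
ee_rot: [-0.0, 0.968, 0.251, -0.0]
contact_force: [0.4, -0.3, -3.3]
finger_gap: 0.0236
grasp_force: 55.0
```

```bash
python3 -m jog '{"travel": [[0,0,-15],[0,0,-30],[0,0,-35],[0,0,-30],[0,0,0]], "yaw": [0,0,0,0,0], "claw": [10,10,10,10,10]}'; python3 -m jog '{"travel": [[14,-25,0],[20,-38,0],[24,-44,0],[22,-42,0],[16,-30,0]], "yaw": [0,0,0,0,0], "claw": [10,10,10,10,10]}'; python3 -m jog '{"travel": [[0,0,0],[0,0,0],[0,0,0],[0,0,0],[0,0,0]], "yaw": [-0.122,-0.122,-0.122,-0.122,0], "claw": [10,10,10,10,10]}'
cat > look2.py <<'E'
from h import *
import sys
np.set_printoptions(precision=4,suppress=True)
d=snap("wrist"); save(d,sys.argv[1]); P=d["P"]; T=tool(); C=(P-T[:3,3])@T[:3,:3]; v=d["z_map"]>0
# wrench in tool frame (x fwd, y = -wrench y)
zu=float(sys.argv[2])  # underside in tool z
h=zu-C[...,2]
m=v&(h>.006)&(h<.032)&(C[...,0]>-.01)&(C[...,0]<.13)&(abs(C[...,1])<.05)
p=C[m]; hh=h[m]
w=(hh>.021)&(p[:,0]<.065)&(p[:,0]>.02); print("worm tool xy",p[w][:,:2].mean(0) if w.any() else None,w.sum())
x,y=p[:,0],-p[:,1]
tip=np.percentile(x,99.7); print("tip tool x",tip)
for n,k,q in (("fixed",(y>0),3),("moving",(y<-.008),97)):
    b=np.arange(.078,.098,.004); e=[np.percentile(y[k&(x>=a)&(x<a+.004)],q) for a in b if (k&(x>=a)&(x<a+.004)).sum()>5]
    print(n,np.round(e,4))
for a in np.arange(.0,.12,.02):
    k=(x>=a)&(x<a+.02)
    if k.sum()>20: print("x",round(a,2),"top h",np.round(np.percentile(hh[k],[20,50]),4))
b=hexfit(d,[.535,.0935]); n=T[:3,:3].T@(np.r_[b[2],.04]-T[:3,3]); print("nut in tool",n,"tool",T[:3,3],np.degrees(np.arctan2(T[1,0],T[0,0])))
E
python3 look2.py w5.png -0.031
```

```text
clock: 8.85
eef_pos: [0.4928, -0.1817, 0.0836]
ee_rot: [0.003, 0.968, 0.251, 0.004]
contact_force: [1.6, -0.4, -3.3]
finger_gap: 0.0236
grasp_force: 55.0
clock: 9.35
eef_pos: [0.4837, 0.0252, 0.0767]
ee_rot: [-0.001, 0.968, 0.251, -0.002]
contact_force: [0.3, -0.2, -5.3]
finger_gap: 0.0235
grasp_force: 55.0
clock: 9.85
eef_pos: [0.4843, 0.0229, 0.0768]
ee_rot: [-0.001, 0.879, 0.477, -0.002]
contact_force: [0.3, 0.4, -4.1]
finger_gap: 0.0239
grasp_force: 55.0
worm tool xy [0.0418 0.0151] 2411
tip tool x 0.10722783556200241
fixed [0.0167 0.0167 0.0167 0.0167 0.0167 0.0167]
moving [-0.0209 -0.021  -0.021  -0.0209 -0.0209 -0.0209]
x 0.0 top h [0.0135 0.0174]
x 0.02 top h [0.017  0.0178]
x 0.04 top h [0.0153 0.0174]
x 0.06 top h [0.0153 0.0168]
x 0.08 top h [0.0158 0.0166]
x 0.1 top h [0.0154 0.0163]
nut n 2571 corner deg 58.5 c [0.5351 0.0938] widths [0.0309 0.0314 0.0313] z 0.059875947751417496
nut in tool [0.0872 0.0036 0.0369] tool [0.4846 0.0228 0.0771] 56.86152358597459
```

```bash
python3 -m jog '{"travel": [[1.5,1.5,15],[0,0,20],[0,0,7],[0,0,0]], "yaw": [0,0,0,0], "claw": [10,10,10,10]}'; python3 look2.py w6.png -0.031; python3 - <<'E'
import cv2
a=cv2.imread("pics/w6.png")[0:340,140:500]; cv2.imwrite("pics/w6c.png",cv2.resize(a,None,fx=1.6,fy=1.6))
E
```

```text
clock: 10.3
eef_pos: [0.4862, 0.0232, 0.0352]
ee_rot: [-0.001, 0.879, 0.476, -0.002]
contact_force: [-0.3, -0.1, -3.1]
finger_gap: 0.0233
grasp_force: 55.0
worm tool xy [0.0411 0.0147] 2187
tip tool x 0.10680538040572975
fixed [0.0171 0.0171 0.0171 0.0171 0.017  0.017 ]
moving [-0.0206 -0.0206 -0.0206 -0.0206 -0.0206 -0.0206]
x 0.0 top h [0.0128 0.0167]
x 0.02 top h [0.0162 0.0169]
x 0.04 top h [0.014  0.0165]
x 0.06 top h [0.0147 0.0159]
x 0.08 top h [0.0149 0.0157]
x 0.1 top h [0.0144 0.0153]
nut n 4116 corner deg 59.00000000000001 c [0.5351 0.0939] widths [0.0311 0.0313 0.0313] z 0.059824026501902244
nut in tool [ 0.0853  0.0014 -0.0038] tool [0.4873 0.0232 0.0363] 56.9211724862839
```

View pics/w6c.png

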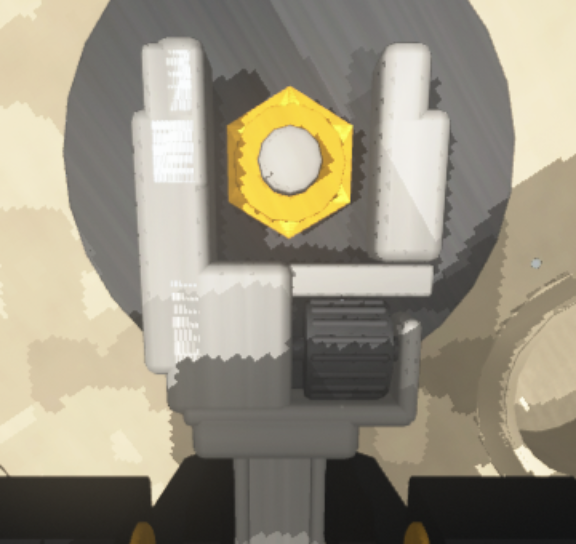

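```bash
python3 -m jog '{"travel": [[0,0,12],[0,0,10],[0,0,3],[0,0,0]], "yaw": [0,0,0,0], "claw": [10,10,10,10]}'; python3 look2.py w7.png -0.031
```

```text
clock: 10.75
eef_pos: [0.4873, 0.0233, 0.0112]
ee_rot: [-0.001, 0.879, 0.477, -0.001]
contact_force: [-0.8, -0.1, -5.0]
finger_gap: 0.0231
grasp_force: 54.9
worm tool xy [ 0.0448 -0.0024] 15372
tip tool x 0.10645731621025026
fixed [0.0007 0.0007 0.0007 0.0015 0.0007 0.0007]
moving [-0.0088 -0.0088 -0.01   -0.0092 -0.0087 -0.0092]
x 0.0 top h [0.0147 0.0198]
x 0.02 top h [0.0207 0.0219]
x 0.04 top h [0.0214 0.0242]
x 0.06 top h [0.0179 0.0254]
x 0.08 top h [0.018  0.0278]
x 0.1 top h [0.0273 0.0298]
nut n 6916 corner deg 57.00000000000001 c [0.5343 0.0887] widths [0.0379 0.0484 0.0443] z 0.05984477822670019
nut in tool [ 0.0804  0.0038 -0.0287] tool [0.4873 0.0234 0.0114] 56.99710426751761
```

```bash
python3 - <<'E'
from h import *
np.set_printoptions(precision=4,suppress=True)
a=cv2.imread("pics/w7.png")[0:340,140:500]
d=snap("side"); save(d,"s7.png"); b=cv2.imread("pics/s7.png")[215:375,210:430]
a=cv2.resize(a,(420,397)); b=cv2.resize(b,(380,276),interpolation=cv2.INTER_CUBIC); o=np.zeros((397,800,3),np.uint8); o[:,:420]=a; o[:276,420:]=b
cv2.imwrite("pics/c7.png",o); s=env.sense(); print(s["contact_force"],s["ft_torque"])
E
```

```text
[-0.1132  0.1982 -4.403 ] [-0.2111  0.0743  0.0115]
```

View pics/c7.png

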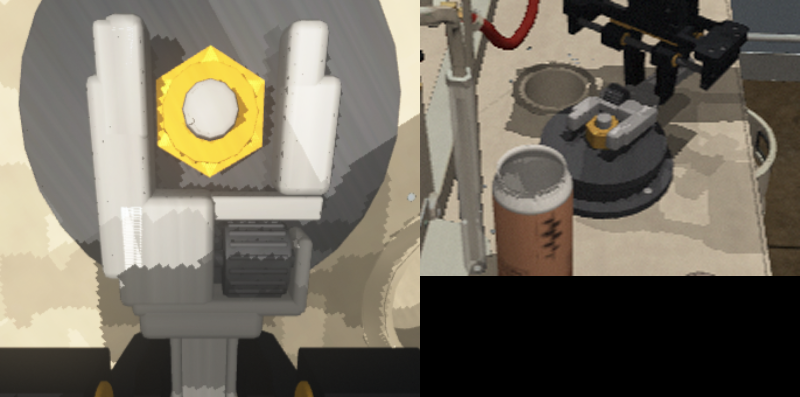

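```bash
cat > hz.py <<'E'
from h import *
np.set_printoptions(precision=4,suppress=True)
d=snap("wrist"); T=tool(); C=(d["P"]-T[:3,3])@T[:3,:3]; W=d["P"][...,2]; v=d["z_map"]>0
def q(n,x,y,r=.002):
    m=v&(abs(C[...,0]-x)<r)&(abs(C[...,1]-y)<r); print(n,np.median(W[m]) if m.any() else None,m.sum())
q("handle",.015,0); q("head",.04,-.006); q("head",.055,-.012); q("worm",.0405,.0155); q("fixed jaw base",.075,-.022); q("fixed tip",.098,-.022); q("mov jaw",.08,.028); q("mov tip",.098,.026); q("stand",.112,0,.003)
b=hexfit(d,[.535,.0935],.0575,.0615)
s=env.sense(); print(s["eef_pos"],s["contact_force"],s["ft_torque"])
E
python3 hz.py
```

```text
handle 0.06261021077401441 75
head 0.0658470335617791 113
head 0.06770937091193907 131
worm 0.07266939276520122 127
fixed jaw base 0.07020568386474281 149
fixed tip 0.072726899654204 189
mov jaw 0.0698779353503361 158
mov tip 0.07191786691424759 202
stand 0.04012634961112033 279
nut n 6203 corner deg 57.00000000000001 c [0.5344 0.0893] widths [0.0378 0.0448 0.0419] z 0.05980456195027675
[0.4877 0.0234 0.0118] [-0.7822 -0.3308 -4.3609] [-0.1522  0.0246  0.0294]
```

```bash
cat > gap.py <<'E'
from h import *
np.set_printoptions(precision=4,suppress=True)
import sys
lo,hi=float(sys.argv[1]),float(sys.argv[2])
d=snap("wrist"); T=tool(); C=(d["P"]-T[:3,3])@T[:3,:3]; W=d["P"][...,2]; v=d["z_map"]>0
x,y=C[...,0],-C[...,1]
for a in (.078,.084,.090,.096):
    k=v&(abs(x-a)<.002)&(W>lo)&(W<hi); f=y[k&(y>.008)]; m=y[k&(y<-.012)]
    print(a,"fixed",np.percentile(f,2) if len(f)>4 else None,"moving",np.percentile(m,98) if len(m)>4 else None)
n=T[:3,:3].T@(np.array([.5351,.0939,.04])-T[:3,3]); print("nut centre in tool x, wrench-y",n[0],-n[1])
k=v&(W>.066)&(np.hypot(x-n[0],y+n[1])<.012); print("stub",np.median(x[k]),np.median(y[k]),k.sum())
E
python3 gap.py .066 .076
```

```text
0.078 fixed 0.01615945089771944 moving -0.021650155796550344
0.084 fixed 0.016061823367755412 moving -0.02166153378958196
0.09 fixed 0.01605281489785415 moving -0.02174309735569054
0.096 fixed 0.01595345770656679 moving -0.021624599717791675
nut centre in tool x, wrench-y 0.08483152979329465 -0.0011109734839149451
stub 0.08462153855576776 -0.001002589690663874 1929
```

```bash
python3 -m jog '{"travel": [[0,-1.7,0],[0,0,3],[0,0,0]], "yaw": [0,0,0], "claw": [10,10,10]}'; python3 hz.py;python3 gap.py .063 .076
```

```text
clock: 11.25
eef_pos: [0.4864, 0.0243, 0.0088]
ee_rot: [-0.0, 0.879, 0.477, -0.0]
contact_force: [-0.2, -0.2, -4.6]
finger_gap: 0.0238
grasp_force: 54.9
handle 0.05987967312675034 76
head 0.06303072072528695 111
head 0.06494190972216549 130
worm 0.0699134017492491 122
fixed jaw base 0.06745369166092141 161
fixed tip 0.07013667865009277 197
mov jaw 0.06721256537219411 163
mov tip 0.06927940491682882 198
stand 0.04020638409171867 284
nut n 6993 corner deg 57.00000000000001 c [0.5333 0.0886] widths [0.0378 0.0446 0.0452] z 0.059907988353931296
[0.4865 0.0242 0.0089] [-0.2286  0.0875 -5.1869] [-0.1814  0.0827 -0.0467]
0.078 fixed 0.016123295266989492 moving -0.02168889777975917
0.084 fixed 0.01609358853998388 moving -0.021701309565115942
0.09 fixed 0.016021621789843114 moving -0.021668784489971407
0.096 fixed 0.01589373067364889 moving -0.02168184897140948
nut centre in tool x, wrench-y 0.08477998822192193 -0.002590492406860068
stub 0.08456554406448138 -0.0025398676658270275 2023
```

```bash
python3 -m jog '{"travel": [[0,0,1.5],[0,0,0],[0,0,0],[0,0,0],[0,0,0]], "yaw": [0,0,0,0,0], "claw": [10,26,30,34,34]}' 30; python3 hz.py;python3 gap.py .055 .066
```

```text
clock: 11.85
eef_pos: [0.4876, 0.0242, 0.0082]
ee_rot: [0.0, 0.879, 0.477, 0.001]
contact_force: [-0.1, -0.6, 0.2]
finger_gap: 0.034
grasp_force: 0.0
handle 0.05757771864551514 49
head 0.058288505892937326 114
head 0.05826633966152957 116
worm 0.06509479309175428 117
fixed jaw base 0.05826358131716372 132
fixed tip 0.05812858777031146 149
mov jaw 0.058301429200288996 141
mov tip 0.05819840555936642 157
stand 0.04017957301586639 279
nut n 11340 corner deg 29.999999999999996 c [0.5337 0.0912] widths [0.0574 0.0574 0.0464] z 0.058973204496945875
[0.4874 0.0242 0.0081] [ 0.9489 -0.5532  0.5541] [-0.0622 -0.0815  0.0463]
0.078 fixed 0.008596382294679494 moving -0.012466060286697767
0.084 fixed 0.008431691577168436 moving -0.012380435583213112
0.09 fixed 0.008351370218951246 moving -0.012439117113869143
0.096 fixed 0.008633203015195847 moving -0.012426514294403827
nut centre in tool x, wrench-y 0.08453049424064299 -0.002166119344977968
stub 0.08434235639000927 -0.002192606178683368 2049
```

```bash
python3 -m jog '{"travel": [[0,0,-25],[0,0,-25],[16,8,0],[15,8,0],[0,0,0]], "yaw": [0,0,0,0,0], "claw": [34,34,0,0,0]}' 30; python3 -m jog '{"travel": [[0,0,10],[0,0,10],[0,0,5],[0,0,0]], "yaw": [0,0,0,0], "claw": [0,0,0,0]}'; python3 - <<'E'
from h import *
np.set_printoptions(precision=1,suppress=True)
d=snap("wrist"); save(d,"w8.png"); T=tool(); C=(d["P"]-T[:3,3])@T[:3,:3]*1000; W=d["P"][...,2]*1000; v=d["z_map"]>0
f=v&(C[...,2]<-30)&(abs(C[...,0])<20)&(C[...,2]>-60)&(abs(C[...,1])<25)&(W>67)
print("tips",np.percentile(C[f],[1,99],axis=0)); k=v&(abs(W-63)<3)&(C[...,1]>-14)&(C[...,1]<16)&(C[...,0]<25)
print("worm",np.percentile(C[k],[1,50,99],axis=0),k.sum()); s=env.sense(); print(T[:3,3]*1000,s["contact_force"],s["finger_gap"])
E
```

```text
clock: 12.45
eef_pos: [0.5194, 0.042, 0.0586]
ee_rot: [0.001, 0.879, 0.477, 0.001]
contact_force: [-0.7, -0.5, 0.2]
finger_gap: 0.0121
grasp_force: 0.0
clock: 12.85
eef_pos: [0.515, 0.0412, 0.0307]
ee_rot: [-0.001, 0.879, 0.477, -0.002]
contact_force: [0.3, -0.7, 0.4]
finger_gap: 0.0006
grasp_force: 0.0
tips [[ -4.6 -14.3 -59.7]
 [ 11.8  12.6 -36.4]]
worm [[  9.1  -8.7 -34.4]
 [ 16.6   0.6 -32.7]
 [ 23.1  10.8 -28.6]] 1336
[515.8  41.2  31.5] [-0.7  0.2  0.5] 6.393283738955543e-05
```

```bash
python3 -m jog '{"travel": [[0,0,2],[0,0,0]], "yaw": [0,0], "claw": [0,0]}';python3 -m jog '{"travel": [[0,0,1],[0,0,0]], "yaw": [0,0], "claw": [0,0]}';python3 -m jog '{"travel": [[0,0,1],[0,0,0]], "yaw": [0,0], "claw": [0,0]}'
```

```text
clock: 13.1
eef_pos: [0.5173, 0.0414, 0.0307]
ee_rot: [0.0, 0.879, 0.477, 0.0]
contact_force: [-0.0, 0.2, 0.7]
finger_gap: 0.0005
grasp_force: 0.0
clock: 13.3
eef_pos: [0.5173, 0.0415, 0.0298]
ee_rot: [0.0, 0.879, 0.477, 0.0]
contact_force: [-0.8, 0.0, 0.1]
finger_gap: 0.0004
grasp_force: 0.0
clock: 13.5
eef_pos: [0.5172, 0.0415, 0.0287]
ee_rot: [0.0, 0.879, 0.477, 0.0]
contact_force: [0.2, -0.4, 0.5]
finger_gap: 0.0006
grasp_force: 0.1
```

```bash
python3 -m jog '{"travel": [[0,0,1],[0,0,0]], "yaw": [0,0], "claw": [0,0]}';python3 -m jog '{"travel": [[0,0,1],[0,0,0]], "yaw": [0,0], "claw": [0,0]}'
```

```text
clock: 13.7
eef_pos: [0.5174, 0.0415, 0.0284]
ee_rot: [-0.0, 0.879, 0.477, 0.0]
contact_force: [-1.6, -0.4, 4.8]
finger_gap: 0.0002
grasp_force: 2.5
clock: 13.9
eef_pos: [0.5175, 0.0415, 0.0282]
ee_rot: [0.0, 0.879, 0.477, -0.0]
contact_force: [-4.7, -0.2, 10.7]
finger_gap: 0.0003
grasp_force: 5.4
```

```bash
python3 -m jog '{"travel": [[3,0,0],[4,0,0],[4,0,0],[4,0,0],[0,0,0]], "yaw": [0,0,0,0,0], "claw": [0,0,0,0,0]}'; python3 - <<'E'
from h import *
np.set_printoptions(precision=1,suppress=True)
d=snap("wrist"); T=tool(); C=(d["P"]-T[:3,3])@T[:3,:3]*1000; W=d["P"][...,2]*1000; v=d["z_map"]>0; x,y=C[...,0],-C[...,1]
k=v&(abs(W-58)<2)&(x>60)&(x<66)
k2=k&(y<-2-16); k3=k&(y>25)
h,e=np.histogram(y[k],np.arange(-30,50,1)); print([(int(a),int(b)) for a,b in zip(e,h)])
E
```

```text
clock: 14.4
eef_pos: [0.5256, 0.0536, 0.0284]
ee_rot: [0.0, 0.879, 0.477, -0.0]
contact_force: [-4.9, -2.5, 13.0]
finger_gap: 0.0008
grasp_force: 6.2
[(-30, 0), (-29, 0), (-28, 0), (-27, 0), (-26, 0), (-25, 0), (-24, 0), (-23, 0), (-22, 0), (-21, 0), (-20, 0), (-19, 0), (-18, 0), (-17, 0), (-16, 0), (-15, 0), (-14, 10), (-13, 19), (-12, 15), (-11, 27), (-10, 17), (-9, 19), (-8, 26), (-7, 17), (-6, 21), (-5, 12), (-4, 4), (-3, 0), (-2, 0), (-1, 0), (0, 0), (1, 0), (2, 0), (3, 0), (4, 0), (5, 0), (6, 0), (7, 0), (8, 0), (9, 0), (10, 0), (11, 0), (12, 0), (13, 0), (14, 0), (15, 0), (16, 0), (17, 0), (18, 0), (19, 0), (20, 0), (21, 0), (22, 0), (23, 0), (24, 0), (25, 0), (26, 0), (27, 0), (28, 0), (29, 0), (30, 0), (31, 0), (32, 16), (33, 22), (34, 31), (35, 26), (36, 25), (37, 23), (38, 28), (39, 26), (40, 24), (41, 23), (42, 16), (43, 20), (44, 15), (45, 6), (46, 0), (47, 0), (48, 0)]
```

```bash
cat > jg.py <<'E'
from h import *
import time
d=snap("wrist"); T=tool(); C=(d["P"]-T[:3,3])@T[:3,:3]*1000; W=d["P"][...,2]*1000; v=d["z_map"]>0; y=-C[...,1]
n=T[:3,:3].T@(np.array([.5351,.0939,.04])-T[:3,3])*1000
for dx in (-6,0,6,12,17):
    k=v&(W>53)&(W<61)&(abs(C[...,0]-n[0]-dx)<2); yy=y[k]+n[1]
    m=yy[yy<-17.2]; f=yy[yy>17.2]; 
    print(dx,"moving",np.percentile(m,98) if len(m)>4 else None,"fixed",np.percentile(f,2) if len(f)>4 else None)
E
python3 -m jog '{"travel": [[0,0,-6],[-16,0,0],[0,0,3],[0,0,3],[4,0,0]], "yaw": [0,0,0,0,0], "claw": [0,0,0,0,0]}'; python3 -m jog '{"travel": [[4,0,0],[4,0,0],[4,0,0],[0,0,0]], "yaw": [0,0,0,0], "claw": [0,0,0,0]}'; python3 jg.py
```

```text
clock: 14.95
eef_pos: [0.5179, 0.0419, 0.0275]
ee_rot: [0.001, 0.879, 0.477, -0.002]
contact_force: [-5.8, -7.7, 11.9]
finger_gap: 0.0003
grasp_force: 6.9
clock: 15.35
eef_pos: [0.5261, 0.053, 0.0284]
ee_rot: [0.001, 0.879, 0.477, -0.0]
contact_force: [-4.8, -4.0, 14.8]
finger_gap: 0.0006
grasp_force: 7.4
-6 moving -17.278021593889864 fixed 17.43791729378118
0 moving -17.252019306779278 fixed 17.49312260255792
6 moving -17.229637916235855 fixed 17.58767116279254
12 moving -17.621540985678376 fixed 17.702383125707048
17 moving -17.596915384823298 fixed 17.827598579874454
```

```bash
sed -i 's/for dx in.*/for dx in (16,19):/; s/<-17.2/<-11/; s/>17.2/>11/' jg.py; python3 -m jog '{"travel": [[0,0,-6],[-16,0,0],[0,0,3],[0,0,2.7],[4,0,0]], "yaw": [0,0,0,0,0], "claw": [0,0,0,0,0]}'; python3 -m jog '{"travel": [[4,0,0],[4,0,0],[4,0,0],[0,0,0]], "yaw": [0,0,0,0], "claw": [0,0,0,0]}'; python3 jg.py
```

```text
clock: 15.9
eef_pos: [0.5164, 0.0415, 0.0263]
ee_rot: [0.001, 0.879, 0.478, -0.003]
contact_force: [-8.6, -14.8, 14.3]
finger_gap: 0.0007
grasp_force: 10.4
clock: 16.3
eef_pos: [0.5247, 0.0523, 0.0283]
ee_rot: [0.001, 0.879, 0.478, -0.002]
contact_force: [-7.3, -7.8, 17.4]
finger_gap: 0.0006
grasp_force: 8.5
16 moving -15.976488970480247 fixed 16.028211440868084
19 moving -15.967800002410097 fixed 16.128335255080515
```

```bash
python3 -m jog '{"travel": [[0,0,-6],[-12,0,0],[0,0,3],[0,0,2.4],[4,0,0]], "yaw": [0,0,0,0,0], "claw": [0,0,0,0,0]}'; python3 -m jog '{"travel": [[3,0,0],[3,0,0],[0,0,0]], "yaw": [0,0,0], "claw": [0,0,0]}';  python3 -m jog '{"travel": [[0,0,-10],[0,0,-20],[0,0,0]], "yaw": [0,0,0], "claw": [0,0,0]}'; python3 jg.py; python3 look2.py w9.png -0.019
```

```text
clock: 16.85
eef_pos: [0.5188, 0.0448, 0.0279]
ee_rot: [0.001, 0.878, 0.478, -0.003]
contact_force: [-10.9, -12.6, 19.1]
finger_gap: 0.0002
grasp_force: 10.3
clock: 17.15
eef_pos: [0.5238, 0.0507, 0.0284]
ee_rot: [0.001, 0.879, 0.477, -0.001]
contact_force: [-6.3, -7.3, 12.5]
finger_gap: 0.0007
grasp_force: 6.6
clock: 17.45
eef_pos: [0.5265, 0.0527, 0.0596]
ee_rot: [0.001, 0.879, 0.477, 0.002]
contact_force: [1.0, 0.7, 0.4]
finger_gap: 0.0006
grasp_force: 0.0
16 moving -16.29954920164467 fixed 16.102960703457253
19 moving -16.29199728249424 fixed 16.040838867777136
worm tool xy None 0
tip tool x 0.012679143625915908
fixed []
moving []
x 0.0 top h [0.0222 0.0256]
nut n 7662 corner deg 26.0 c [0.5338 0.0919] widths [0.0566 0.0568 0.0503] z 0.05844102359026285
nut in tool [ 0.0379 -0.0137  0.0175] tool [0.5246 0.0526 0.0575] 56.997083913135114
```

```bash
python3 -m jog '{"travel": [[-22,-7,-12],[-23,-7,-13],[0,0,0],[0,0,0]], "yaw": [0,0,0,0], "claw": [40,40,40,40]}' 10; python3 - <<'E'
from h import *
np.set_printoptions(precision=2,suppress=True)
d=snap("wrist"); save(d,"w10.png"); T=tool(); C=(d["P"]-T[:3,3])@T[:3,:3]*1000; W=d["P"][...,2]*1000; v=d["z_map"]>0
n=T[:3,:3].T@(np.array([.5351,.0939,.04])-T[:3,3])*1000; print("nut",n,T[:3,3],np.degrees(np.arctan2(T[1,0],T[0,0])))
for a in range(-20,24,4):
    k=v&(abs(C[...,0]-a)<2)&(abs(W-56)<3)&(abs(C[...,1])<35); y=C[...,1][k]
    if len(y)>10: print(a,np.percentile(y,[2,98]),np.percentile(y,[2,98]).mean(),len(y))
for a in (80,90,98):
    k=v&(abs(C[...,0]-a)<2)&(abs(W-58)<2); y=C[...,1][k]; print(a,"jaws",np.percentile(y[y<n[1]-11],98),np.percentile(y[y>n[1]+11],2))
print(env.sense()["finger_gap"])
E
```

```text
clock: 17.95
eef_pos: [0.4879, 0.0224, 0.0819]
ee_rot: [-0.0, 0.879, 0.477, 0.0]
contact_force: [-0.1, 0.7, -0.1]
finger_gap: 0.0299
grasp_force: 0.0
nut [85.47  0.6  41.77] [0.49 0.02 0.08] 56.97314385597321
-20 [-9.43 13.87] 2.218146155463688 171
-16 [-9.99 13.81] 1.9099863441288125 184
-12 [-9.91 13.71] 1.9035824150723073 179
-8 [-9.88 13.62] 1.8723701207362495 179
-4 [-9.8  13.61] 1.9070440954740109 170
0 [-9.76 13.54] 1.8881333214843652 172
4 [-9.72 13.47] 1.8759053414068179 196
8 [-10.27  13.41] 1.5705663779601977 194
12 [-10.24  13.33] 1.5443312271290788 179
16 [-10.2  13.3] 1.5490040848628261 184
20 [-19.06  19.54] 0.2394929124184273 313
80 jaws -11.338540942412399 13.117715880282974
90 jaws -11.699674478677064 13.477228521499137
98 jaws -11.479489910723888 12.692120379326887
0.03425045366973177
```

```bash
python3 -m jog '{"travel": [[0,2,25],[0,0,25],[0,0,20],[0,0,2],[0,0,0]], "yaw": [0,0,0,0,0], "claw": [40,40,40,34,28]}' 10; python3 -m jog '{"travel": [[0.1,-4.3,0],[0.1,-4.3,0],[0.1,-4.3,0],[0.1,-4.3,0]], "yaw": [0.05,0.05,0.05,0.05], "claw": [28,28,28,28]}'
```

```text
clock: 18.5
eef_pos: [0.4892, 0.0216, 0.0095]
ee_rot: [-0.001, 0.879, 0.477, -0.001]
contact_force: [0.2, 0.2, 0.2]
finger_gap: 0.029
grasp_force: 0.0
clock: 18.9
eef_pos: [0.4785, 0.0316, 0.0121]
ee_rot: [0.001, 0.922, 0.386, 0.002]
contact_force: [2.0, -2.7, -1.7]
finger_gap: 0.0281
grasp_force: 1.6
```

```bash
python3 -m jog '{"travel": [[0.15,-5.2,0],[0.15,-5.2,0],[0.15,-5.2,0],[0.15,-5.2,0],[0,0,0]], "yaw": [0.06,0.06,0.06,0.06,0], "claw": [28,28,28,28,28]}'; python3 -m jog '{"travel": [[0.15,-5.2,0],[0.15,-5.2,0],[0,0,0]], "yaw": [0.06,0.06,0], "claw": [28,28,28]}'; cat > ang.py <<'E'
from h import *
np.set_printoptions(precision=2,suppress=True)
d=snap("wrist"); save(d,"w11.png"); T=tool(); C=(d["P"]-T[:3,3])@T[:3,:3]*1000; W=d["P"][...,2]*1000; v=d["z_map"]>0
ty=np.degrees(np.arctan2(T[1,0],T[0,0])); n=T[:3,:3].T@(np.array([.5351,.0939,.04])-T[:3,3])*1000; print("nut in tool",n,"tool yaw",ty,"z",T[2,3])
k=v&(W>53)&(W<61); x,y=C[...,0],C[...,1]
xs=np.arange(n[0]+15,n[0]+21,1.5); e=[]
for a in xs:
    kk=k&(abs(x-a)<1); yy=y[kk]; e.append((np.percentile(yy[yy<n[1]-9],98),np.percentile(yy[yy>n[1]+9],2)))
print("jaw edges",np.round(e,2).tolist())
# fixed jaw outer / inner edge slope for wrench yaw
xo=np.arange(n[0]-10,n[0]+15,2.); o=[np.percentile(y[k&(abs(x-a)<1)&(y<n[1]+40)],98) for a in xo]
xi=np.arange(8,20,2.); hm=[np.percentile(y[k&(abs(x-a)<1)&(abs(y)<16)],[2,98]).mean() for a in xi]; print("handle mid",np.round(hm,1), "wrench yaw est", ty-np.degrees(np.arctan2(n[1]-np.mean(hm),n[0]-14)))
s=env.sense(); print(s["contact_force"],s["grasp_force"])
E
python3 ang.py
```

```text
clock: 19.4
eef_pos: [0.4646, 0.0481, 0.0119]
ee_rot: [0.001, 0.962, 0.274, 0.001]
contact_force: [0.3, -1.2, 0.8]
finger_gap: 0.0278
grasp_force: 0.7
clock: 19.7
eef_pos: [0.4597, 0.0571, 0.0118]
ee_rot: [0.0, 0.976, 0.217, 0.001]
contact_force: [0.5, -2.8, 1.6]
finger_gap: 0.028
grasp_force: 1.3
nut in tool [ 83.86  -1.3  -28.15] tool yaw 25.069475515705204 z 0.01167805959949212
jaw edges [[-17.59, 14.42], [-17.62, 14.2], [-17.59, 14.15], [-17.75, 14.21]]
handle mid [-0.8  0.   0.6  0.8  0.5 -0.4] wrench yaw est 26.23520877910936
[ 0.77 -2.19  1.2 ] 1.2755545601248741
```

```bash
python3 -m jog '{"travel": [[0.1,-3.4,0],[0.1,-3.4,0],[0,0,0]], "yaw": [0.04,0.04,0], "claw": [28,28,28]}'; python3 -m jog '{"travel": [[0,-2,0],[0,0,0]], "yaw": [0.023,0], "claw": [28,28]}'; python3 -m jog '{"travel": [[0,-2,0],[0,0,0]], "yaw": [0.023,0], "claw": [28,28]}'
```

```text
clock: 20.05
eef_pos: [0.4572, 0.0633, 0.0116]
ee_rot: [0.0, 0.984, 0.178, 0.001]
contact_force: [1.8, -4.5, 2.6]
finger_gap: 0.028
grasp_force: 2.1
clock: 20.25
eef_pos: [0.4566, 0.065, 0.0115]
ee_rot: [0.0, 0.986, 0.166, 0.001]
contact_force: [0.4, -4.4, 4.5]
finger_gap: 0.0283
grasp_force: 2.4
clock: 20.45
eef_pos: [0.456, 0.0669, 0.0115]
ee_rot: [0.0, 0.988, 0.155, 0.001]
contact_force: [1.6, -4.5, 3.7]
finger_gap: 0.0283
grasp_force: 2.5
```

```bash
python3 -m jog '{"travel": [[0,-2,-1],[0,0,0]], "yaw": [0.023,0], "claw": [28,28]}'; python3 ang.py; python3 -m jog '{"travel": [[0,-2,0],[0,0,0]], "yaw": [0.023,0], "claw": [28,28]}'; python3 ang.py
```

```text
clock: 20.65
eef_pos: [0.4547, 0.0694, 0.0119]
ee_rot: [-0.0, 0.99, 0.143, 0.001]
contact_force: [3.1, -2.5, 0.9]
finger_gap: 0.0281
grasp_force: 1.6
nut in tool [ 84.11  -0.79 -27.97] tool yaw 16.43673641999486 z 0.01190593824423003
jaw edges [[-16.97, 14.87], [-17.07, 14.87], [-17.05, 14.75], [-17.16, 14.78]]
handle mid [-0.9  0.   0.9  0.6  0.7 -0.1] wrench yaw est 17.242964608932162
[ 2.62 -3.5   0.23] 1.6509803384542465
clock: 20.9
eef_pos: [0.4544, 0.0706, 0.0119]
ee_rot: [0.001, 0.991, 0.131, 0.001]
contact_force: [3.6, -5.3, 0.3]
finger_gap: 0.0279
grasp_force: 3.4
nut in tool [ 84.08  -1.41 -27.96] tool yaw 15.126197047146356 z 0.01191235342151329
jaw edges [[-17.76, 14.24], [-17.81, 14.07], [-17.84, 14.08], [-17.81, 14.01]]
handle mid [-0.9 -0.   0.6  0.7  1.  -0.7] wrench yaw est 16.37354760332561
[ 3.25 -5.46 -1.18] 3.338940516114235
```

```bash
python3 -m jog '{"travel": [[0,-2,0],[0,0,0]], "yaw": [0.023,0], "claw": [28,28]}'; python3 ang.py; python3 -m jog '{"travel": [[0,-1.5,0],[0,0,0]], "yaw": [0,0], "claw": [28,28]}'; python3 ang.py
```

```text
clock: 21.15
eef_pos: [0.454, 0.0718, 0.0119]
ee_rot: [0.001, 0.993, 0.12, 0.001]
contact_force: [4.2, -9.9, -0.5]
finger_gap: 0.028
grasp_force: 4.8
nut in tool [ 84.05  -1.93 -27.96] tool yaw 13.836987509389504 z 0.011908467144924502
jaw edges [[-18.39, 13.53], [-18.44, 13.47], [-18.48, 13.44], [-18.51, 13.36]]
handle mid [-0.9 -0.1  0.7  0.7 -0.4 -0.3] wrench yaw est 15.383909020061907
[ 4.7  -8.55  0.47] 4.728589206933975
clock: 21.4
eef_pos: [0.4536, 0.0729, 0.0119]
ee_rot: [0.002, 0.993, 0.121, 0.001]
contact_force: [3.4, -10.0, 0.9]
finger_gap: 0.0281
grasp_force: 5.5
nut in tool [ 84.19  -0.74 -27.99] tool yaw 13.852527995306403 z 0.011894458546243353
jaw edges [[-17.07, 15.07], [-17.1, 14.98], [-17.14, 14.82], [-17.18, 14.87]]
handle mid [-0.9 -0.   1.1  0.8  0.9 -0.1] wrench yaw est 14.691624154173734
[  4.06 -10.14   0.12] 5.457863509654999
```

```bash
cat > nut.py <<'E'
from h import *
np.set_printoptions(precision=2,suppress=True)
d=snap("wrist"); save(d,"w12.png"); T=tool(); C=(d["P"]-T[:3,3])@T[:3,:3]; W=d["P"][...,2]; v=d["z_map"]>0
ty=np.degrees(np.arctan2(T[1,0],T[0,0])); I=d["img"].astype(int); br=(I[...,0]-I[...,2]>70)&v&(np.hypot(d["P"][...,0]-.5351,d["P"][...,1]-.0939)<.03)
q=C[br][:,:2]*1000; best=[]
for a in np.arange(-30,30,.5):
    e=0
    for k in range(3):
        t=np.radians(a+60*k); w=q@[-np.sin(t),np.cos(t)]; e+=np.subtract(*np.percentile(w,[99.5,.5]))
    best.append((e,a))
best.sort(); print("brass px",br.sum(),"nut flat dir in tool deg",best[:3],"-> world corner",ty-best[0][1])
# wrench direction in tool: inner edges of jaws (non-brass, z ~58)
k=v&~br&(W>.055)&(W<.0605); x,y=C[...,0]*1000,C[...,1]*1000
n=T[:3,:3].T@(np.array([.5351,.0939,.04])-T[:3,3])*1000
for nm,sg in (("fixed(-y)",-1),("moving(+y)",1)):
    X=np.arange(n[0]-14,n[0]+20,2.); Y=[]
    for a in X:
        yy=(y[k&(abs(x-a)<1)]-n[1])*sg; yy=yy[(yy>11)&(yy<30)]; Y.append(np.percentile(yy,3)*sg if len(yy)>5 else np.nan)
    Y=np.array(Y); g=~np.isnan(Y); f=np.polyfit(X[g],Y[g],1); print(nm,"slope deg",np.degrees(np.arctan(f[0])),Y)
    yo=[np.percentile(yy,97) if len(yy)>5 else np.nan for yy in [((y[k&(abs(x-a)<1)]-n[1])*sg)[((y[k&(abs(x-a)<1)]-n[1])*sg)>0] for a in X]]
print("tool yaw",ty,env.sense()["contact_force"])
E
python3 nut.py; python3 - <<'E'
import cv2
a=cv2.imread("pics/w12.png")[0:340,140:500]; cv2.imwrite("pics/w12c.png",cv2.resize(a,None,fx=1.6,fy=1.6))
E
```

```text
brass px 5735 nut flat dir in tool deg [(np.float64(95.76234276776975), np.float64(-2.5)), (np.float64(95.78673168849599), np.float64(-3.5)), (np.float64(95.78760693294721), np.float64(-3.0))] -> world corner 16.347729838258264
fixed(-y) slope deg -0.8998394576813925 [-15.99 -16.22 -16.35 -16.46 -16.59 -16.54 -16.72 -16.7  -16.82 -16.93
 -16.95 -17.09 -16.64 -16.54 -16.53 -16.67 -16.68]
moving(+y) slope deg -1.8765219618417217 [16.68 16.73 16.58 17.23 17.27 17.27 16.88 16.82 16.76 16.72 16.59 16.66
 16.42 15.98 16.14 15.97 15.84]
tool yaw 13.847729838258264 [  4.61 -11.01  -0.9 ]
```

View pics/w12c.png

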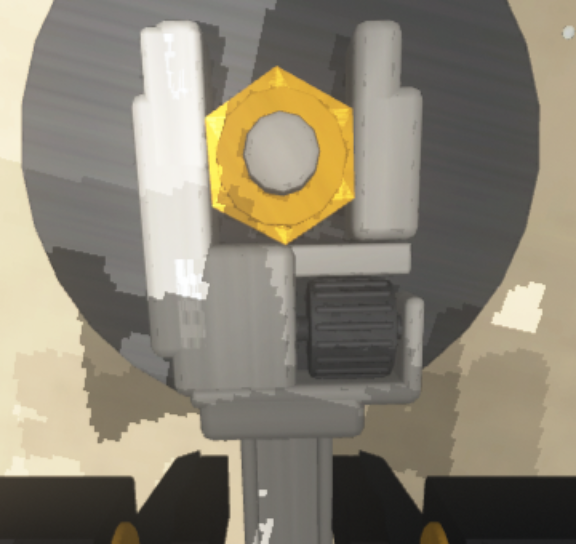

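```bash
python3 -m jog '{"travel": [[0,1.5,0],[0,1.5,0],[0,0,0]], "yaw": [0,0,0], "claw": [32,36,36]}'; python3 -m jog '{"travel": [[0,0,-20],[0,0,-30],[0,0,-20],[0,0,0]], "yaw": [0,0,0,0], "claw": [36,36,36,36]}'; python3 nut.py; python3 ang.py
```

```text
clock: 21.8
eef_pos: [0.4521, 0.0719, 0.0112]
ee_rot: [-0.0, 0.993, 0.119, -0.001]
contact_force: [-1.2, 0.3, 0.6]
finger_gap: 0.036
grasp_force: 0.0
clock: 22.2
eef_pos: [0.4554, 0.0723, 0.0843]
ee_rot: [-0.0, 0.993, 0.12, 0.003]
contact_force: [0.4, -0.0, 0.1]
finger_gap: 0.0361
grasp_force: 0.0
brass px 2398 nut flat dir in tool deg [(np.float64(95.81220742523743), np.float64(-2.5)), (np.float64(95.87967692749872), np.float64(-2.0)), (np.float64(95.8895082188988), np.float64(-3.0))] -> world corner 16.24904467894212
fixed(-y) slope deg -2.303066485567958 [-15.62 -16.01 -16.05 -16.09 -16.52 -16.56 -16.4  -16.7  -16.82 -16.75
 -16.82 -17.17 -16.67 -16.75 -17.12 -16.91 -17.31]
moving(+y) slope deg -3.244740394859826 [17.33 17.18 17.19 17.17 17.15 17.17 16.98 16.99 16.89 16.46 16.42 16.29
 16.29 15.87 15.79 15.68 15.69]
tool yaw 13.74904467894212 [-0.04  0.53 -0.27]
nut in tool [85.19 -1.79 41.26] tool yaw 13.750455638221808 z 0.08125833021742968
jaw edges [[-18.39, 13.71], [-18.4, 13.67], [-18.65, 13.63], [-18.73, 13.57]]
handle mid [ 2.2  2.   1.6  1.7  1.9 -0.3] wrench yaw est 16.401931188671256
[-0.47  0.48  0.09] 0.0
```

```bash
python3 -m jog '{"travel": [[0,0,-40],[0,0,-40],[0,0,0]], "yaw": [0,0,0], "claw": [36,36,36]}'; python3 -c "
from rig import job; print(job.finish_job())"
```

```text
clock: 22.6
eef_pos: [0.4562, 0.0721, 0.1654]
ee_rot: [-0.0, 0.993, 0.12, 0.004]
contact_force: [0.7, -0.0, -0.0]
finger_gap: 0.0361
grasp_force: 0.0
the job is handed in; nothing more can be done
None
```

The job is handed in at 22.6 s: the wrench lies flat on the nut with the jaw snug (gap about 32.1 mm), the nut turned about 0.73 rad clockwise until the push rose to about 11 N at its stop, and the arm is clear; no bystander was touched, though I did not re-image them at the end.

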